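# Check the trolley's hand levers against their stops

## Robot

A 7-joint arm with a two-finger parallel gripper is mounted at the origin on the work surface. World frame = base frame: x ahead of the robot, y to its left, z up, the work surface at z = 0. Lengths are in m, angles in rad, forces in N, time in s.
With the tool pointing down it reaches from about 0.35 to 0.9 m from the base axis. Payload 7.2 kg.
Tool frame: the origin (TCP) lies between the finger pads; the fingertips stand 8 mm ahead of it and the grasp point (between the pads) lies 11 mm behind it (ctrl.finger_overhang is the x of the fingertips in the tool frame, in m); x points along the fingers, y is the direction in which the jaws open and shut, and the axes are right-handed (so a half turn about x gives the same grasp; the last joint's range is limited). The gripper opens to 85 mm and grips with 20 to 120 N. Pads are 22 mm wide; open, the fingers measure 114 mm over their backs; the gripper's body (76 mm by 85 mm) begins 54 mm behind the grasp point. The pads swing forward as they close: fully open they stand 13 mm farther back than shut.
Start: joints at [1.208, 0.411, -0.013, 1.596, 0.006, 1.134, -0.082], TCP at [0.182, -0.598, 0.239] pointing down, gripper open.
Joint ranges: [-2.95, 2.95], [-0.29, 1.99], [-1.47, 1.44], [0.14, 2.54], [-1.03, 4.17], [0.13, 1.85], [-2.86, 2.86]. Speed limits (rad/s): [2.39, 2.39, 3.01, 3.01, 3.14, 3.14, 3.14].

## Interface

Orientations are given as a unit quaternion [x, y, z, w].
In Python, from plant import ctrl gives the robot as it stands.
- The arm moves only by the shell command python3 -m crank 'ROWS' [FORCE]. ROWS is JSON, a list of rows, each a list of 5 numbers: the shift along the world's x, y, z in m, then the turn about the world's z in degrees, then the closure, from 0 (fully open) to 1 (shut). A call has 1 to 12 rows; each row shifts and turns the commanded pose from where the row before left it; what a row does not reach is not made up. A row lasts 1/12 s, in which the tool goes at most 41.7 mm and 7.16 degrees, less where a joint would pass 70% of its speed; a pose out of reach is approached as far as the arm can. A call with a gripper value outside its range is refused whole. The fingers move at their own pace and stop on an object; FORCE is the grip in N (left out, the last holds). Time passes only in rows, so rows that do not move let the fingers close. It gives the time, the measured TCP pose, the force and the opening at its end, in the units of the state.
- ctrl.state(): the state, without advancing time (a new reading comes with each control period).
- ctrl.get_image(name): name is "scene" or "top"; returns the picture (480x640x3 uint8, blue, green, red); there is no depth.
- ctrl.camera_model(name): a dict with "fx", "fy", "cx", "cy" (pixels), "position" and "rotation" of the camera in the world. Camera axes: x right, y down, z forward; pixel columns grow to the right and rows downward; lengths in m; the calibration is good to about 2 mm. A picture is of the moment at which its call begins. camera_model takes no time and is no camera call.
- ctrl.close_job(): hands the job in, once; it reports no verdict.
Trained networks look in the newest picture that a camera, given by its name, has taken for a name from the list of things; names that differ only in an ending like _2 or _b are one class to them, and where a whole thing is asked for, a point or a joint stands for the part that bears it (a point fixed in the world has none). Each returns a list of dicts, best first, with "p" (0 to 1); they miss things now and then, are a little off and sometimes report something else, mostly with a low value. They report only what shows in the picture. A call takes as long as a camera call.
- ctrl.cut_out(camera, name): "mask" (480x640 bool, what is visible of it) and "extent" ([left, top, right, bottom] in pixels, round what is visible of it).
- ctrl.landmark_of(camera, name): "location" ([column, row] in pixels: a listed point, or the origin of a listed thing).
The state is a dict: "t": time; "joint_pos": joint angles; "joint_vel": joint speeds; "effort": joint torques, N m; "eef_pos": TCP position; "ee_rot": TCP orientation; "contact_force": force on the tool from outside, world axes, zero at the start; "moment": the same for the moment, N m; "gripper_width": finger opening in m.
Only numpy, scipy, OpenCV 4.12 (cv2) and the standard library are available. Lean on these libraries where they do the work, as an engineer would, in place of code of your own. Each camera call takes 0.05 s, during which the arm holds its last target.

## Task

The material trolley's two handles are clamped on bench stands for a check that their hand levers stop short of the bar. With the outside of the fingers, first press the long lever in towards its bar until it meets its stop, pause there a moment, and let it spring fully out again; then press the short lever in to its stop and finish while holding it there, so that I can measure the gap. Press only on the levers' outer faces without gripping them or reaching behind, do not force them past a firm push, and leave everything else on the bench alone.

Things in the scene. Friction and masses are not known exactly. Their poses are not given: they have to be found in the camera images.
- long_stand: fixed bench stand of the long lever. Origin: underside centre of its 120 x 160 x 12 mm base. Handlebar 28 mm thick (sleeve 33), 250 mm long, along its y at x = 0, 115 mm up, on a central post. The lever, equally high, is on the -x side (robot side), hinged in a fork at x -70, y +90 mm, and reaches to -y. Press along the stand's +x. Yaw within 0.35 rad; either stand may be on the left
- long_lever (a joint): angle of the long lever, rad: 0 = sprung fully out, grows as it is pressed towards the bar, 0.32 = at its fixed stop, still about 15 mm clear of the bar at the lever's end. A spring pushes it out again: pressed at its press point it takes about 2 N to start and 5 N just before the stop
- long_blade: the long lever's aluminium blade, 22 mm tall, 10 mm thick with its back, 155 mm long from pivot to the centre of a 24 mm ball at its end. Origin: on the pivot axis at mid-height; the blade runs along its own -y, its -x face is the outer face, to be pressed; at rest it leans 0.15 rad outwards
- long_back: the bar-side skin of the long lever's blade (3 mm thick, x = +2 to +5 mm in the same frame as the blade): where a finger would be if it gripped the lever or reached behind it; not to be touched
- long_press (a point): press point on the outer face of the long lever's blade, 110 mm from the pivot, at mid-height (115 mm above the bench); it moves with the lever, about 35 mm to the stop
- short_stand: fixed bench stand of the short lever. Origin: underside centre of its 120 x 160 x 12 mm base. Handlebar 28 mm thick (sleeve 33), 250 mm long, along its y at x = 0, 115 mm up, on a central post. The lever, equally high, is on the -x side (robot side), hinged in a fork at x -70, y +90 mm, and reaches to -y. Press along the stand's +x. Yaw within 0.35 rad; either stand may be on the left
- short_lever (a joint): angle of the short lever, rad: 0 = sprung fully out, grows as it is pressed towards the bar, 0.34 = at its fixed stop, still about 26 mm clear of the bar at the lever's end. A spring pushes it out again: pressed at its press point it takes about 2 N to start and 5 N just before the stop
- short_blade: the short lever's aluminium blade, 22 mm tall, 10 mm thick with its back, 95 mm long from pivot to the centre of a 24 mm ball at its end. Origin: on the pivot axis at mid-height; the blade runs along its own -y, its -x face is the outer face, to be pressed; at rest it leans 0.15 rad outwards
- short_back: the bar-side skin of the short lever's blade (3 mm thick, x = +2 to +5 mm in the same frame as the blade): where a finger would be if it gripped the lever or reached behind it; not to be touched
- short_press (a point): press point on the outer face of the short lever's blade, 70 mm from the pivot, at mid-height (115 mm above the bench); it moves with the lever, about 24 mm to the stop
- can: bystander: tin of solvent, 90 mm across, 156 mm tall plus a 25 mm white neck, stands behind the two stands (far side, near the middle); loose, leave it where it is. Origin: centre of its underside
- tape_roll: bystander: grey roll of tape lying flat, 100 mm across, 25 mm tall, on the left of the bench; loose, leave it where it is. Origin: centre of its underside
- screwdriver: bystander: red-handled screwdriver lying on the right of the bench; loose, leave it where it is. Origin: on its axis
- glue_bottle: bystander: small white bottle, 40 mm across, 100 mm tall, close behind the bar of the long-levered stand; loose, leave it where it is. Origin: centre of its underside
- stopper: bystander: small red plastic stopper, 34 mm across, 26 mm tall, in front of the pivot end of the long-levered stand; loose, leave it where it is. Origin: centre of its underside
- jar: bystander: clear jar with a steel lid, 50 mm across, 70 mm tall, close behind the bar of the short-levered stand; loose, leave it where it is. Origin: centre of its underside
- offcut: bystander: aluminium offcut, 30 x 45 x 14 mm, in front of the pivot end of the short-levered stand; loose, leave it where it is. Origin: centre of its underside

How it is judged:
On the way, in this order (a step that is already met when the one before it is completed fails the run):
1. the long lever is pressed in to its stop by the fingers and kept there 0.2 s, the short one still out (value of joint long_lever above 0.29 rad and contact force between the fingers and long_blade above 2 N and value of joint short_lever below 0.05 rad), for 0.2 s.
2. the long lever has sprung fully out again, the short one still out (value of joint long_lever below 0.03 rad and value of joint short_lever below 0.05 rad), for 0.1 s.
At the end, for the whole second after the job is handed in: the short lever is held still at its stop by the fingers (angle above 0.305 of 0.34 rad, more than 2 N on its blade), and the long lever is fully out (below 0.03 rad) (value of joint short_lever above 0.305 rad and contact force between the fingers and short_blade above 2 N and value of joint long_lever below 0.03 rad and velocity of joint short_lever between -0.1 and 0.1 rad/s); the arm keeps its last pose, push and grip.
It fails at once if a lever is gripped or touched from the bar side (contact force between the fingers and long_back above 1 N or contact force between the fingers and short_back above 1 N).
It fails at once if a lever is forced (over 45 N on it) (contact force between anything else and long_blade above 45 N or contact force between anything else and short_blade above 45 N).
It fails at once if another thing on the bench is moved, lifted or carried (over 20 mm) (distance of any of can, tape_roll, screwdriver, glue_bottle, stopper, jar, offcut from where it was at the start of the episode above 0.02 m).
It also fails if it takes over 42 s, if anything falls off the work surface, if the arm or the gripper's body presses on something with over 40 N, if the wrist force passes 120 N, or if a joint passes its speed limit or range.

## Working session

There is one attempt and no reset: what is moved stays moved. The work goes in short steps, Python scripts to look and compute and a shell command to move; the robot and the scene stay as the last step left them, time stands still between calls to the robot, and variables do not carry over. Pictures are saved under pics/ and viewed, and the job is handed in when it is done.

```bash
mkdir -p pics; ls; python3 - <<'E'
from plant import ctrl
import cv2,numpy as np
s=ctrl.state();print(s)
for c in ("scene","top"):
    im=ctrl.get_image(c);cv2.imwrite(f"pics/{c}0.png",im)
    m=ctrl.camera_model(c);print(c,m)
    for n in ("long_press","short_press","long_stand","short_stand","long_blade","short_blade","stopper","offcut"):
        r=ctrl.landmark_of(c,n);print(n,[(round(d['p'],2),np.round(d['location'],1).tolist()) for d in r[:2]])
print(ctrl.finger_overhang)
E
```

```text
pics
{'t': 0.0, 'joint_pos': array([ 1.20782522,  0.41192526, -0.01271605,  1.59702862,  0.0055815 ,
        1.13429531, -0.08218539]), 'joint_vel': array([-5.05982965e-05, -6.16419273e-04, -8.95683343e-05, -8.66618622e-04,
       -2.03247131e-04,  1.38335511e-04,  3.68388906e-04]), 'effort': array([-5.42327034e-04, -6.00629997e+01,  6.81298915e-01, -2.99410576e+01,
        1.35323487e-02,  1.09081389e-02, -1.06223433e-05]), 'eef_pos': array([ 0.18140685, -0.59759766,  0.23844354]), 'ee_rot': array([-0.6993208 , -0.1044136 ,  0.69955632, -0.10329167]), 'contact_force': array([-0.52239187,  0.41741607,  0.22685529]), 'moment': array([-0.04790066, -0.00604903, -0.0241325 ]), 'gripper_width': 0.08558755872658871}
scene {'fx': 619.2334007757518, 'fy': 619.2334007757518, 'cx': 325.4629617359927, 'cy': 231.31694934668405, 'position': array([ 1.19453325, -1.07385516,  0.90842199]), 'rotation': array([ 0.85256533,  0.23074321, -0.1175608 , -0.45394867])}
long_press [(0.61, [305.2, 167.4])]
short_press [(0.61, [253.8, 237.4])]
long_stand []
short_stand [(0.81, [277.6, 292.5])]
long_blade [(0.49, [330.2, 153.2])]
short_blade [(0.51, [279.0, 221.0]), (0.19, [357.7, 171.3])]
stopper [(0.63, [306.7, 177.3])]
offcut [(0.46, [267.2, 250.2])]
top {'fx': 479.344787528743, 'fy': 479.344787528743, 'cx': 317.3307152772512, 'cy': 240.20404265178456, 'position': array([ 0.51254066, -0.02190791,  1.28781414]), 'rotation': array([-0.69582351,  0.71770389, -0.01139729,  0.02451258])}
long_press [(0.67, [245.8, 309.0])]
short_press [(0.44, [377.5, 277.0])]
long_stand [(0.91, [242.2, 268.8])]
short_stand [(0.71, [385.2, 246.1])]
long_blade [(0.66, [202.9, 307.1])]
short_blade [(0.65, [229.8, 233.7]), (0.44, [350.5, 267.4])]
stopper [(0.5, [208.0, 332.6]), (0.32, [296.6, 156.2])]
offcut [(0.62, [338.5, 291.7]), (0.6, [243.2, 271.3])]
0.008
```

View pics/scene0.png

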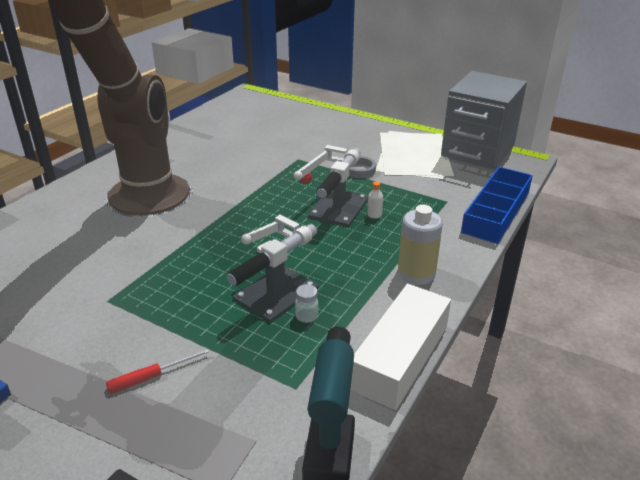

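View pics/top0.png

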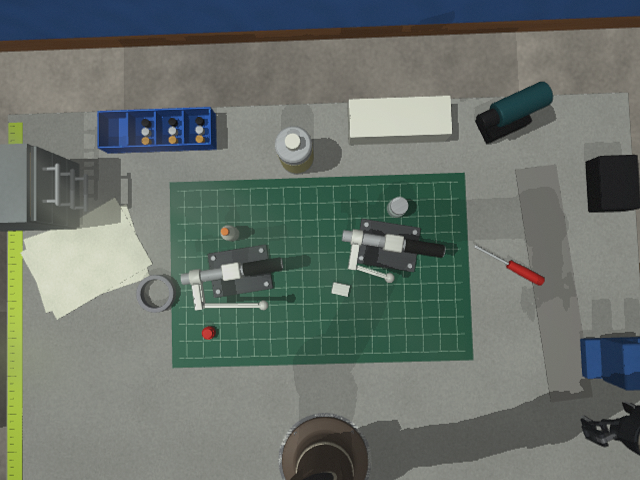

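Top view: the long stand is on the left (base about 240,270, lever ball about 264,305, stopper 208,333). The short stand is on the right (base about 388,246, ball about 390,279, offcut 341,290). Next I'll zoom in for precise points.

```bash
cat > h.py <<'E'
from plant import ctrl
import numpy as np
from scipy.spatial.transform import Rotation as R
def ray(c,uv,z):
    m=ctrl.camera_model(c);d=R.from_quat(m['rotation']).apply([(uv[0]-m['cx'])/m['fx'],(uv[1]-m['cy'])/m['fy'],1.]);p=m['position']
    return p+d*(z-p[2])/d[2]
def proj(c,P):
    m=ctrl.camera_model(c);q=R.from_quat(m['rotation']).inv().apply(np.asarray(P)-m['position'])
    return np.stack([m['cx']+m['fx']*q[...,0]/q[...,2],m['cy']+m['fy']*q[...,1]/q[...,2]],-1)
def stand(x,y,yaw,L,ang=0):
    """key points world; lever: leans 0.15 outward (-x) at rest"""
    r=R.from_euler('z',yaw); T=lambda p:r.apply(p)+[x,y,0]
    b=R.from_euler('z',-(0.15-ang))  # blade -y dir leans to -x
    pv=np.array([-.07,.09,.115])
    bl=lambda p:T(b.apply(p)+pv)
    return dict(corners=T(np.array([[a*.06,c*.08,.012] for a,c in((-1,-1),(-1,1),(1,1),(1,-1))])),
      bar=T(np.array([[0,-.125,.115],[0,.125,.115]])),pivot=bl([0,0,0]),ball=bl([0,-L,0]),press=bl([-.005,-(.11 if L>.12 else .07),0]))
E
python3 - <<'E'
import cv2
im=cv2.imread('pics/top0.png')
cv2.imwrite('pics/cl.png',cv2.resize(im[225:345,170:310],None,fx=5.7,fy=5,interpolation=cv2.INTER_CUBIC)[:600,:798])
cv2.imwrite('pics/cs.png',cv2.resize(im[190:310,325:465],None,fx=5.7,fy=5,interpolation=cv2.INTER_CUBIC)[:600,:798])
E
```

```text
(no output)
```

View pics/cl.png

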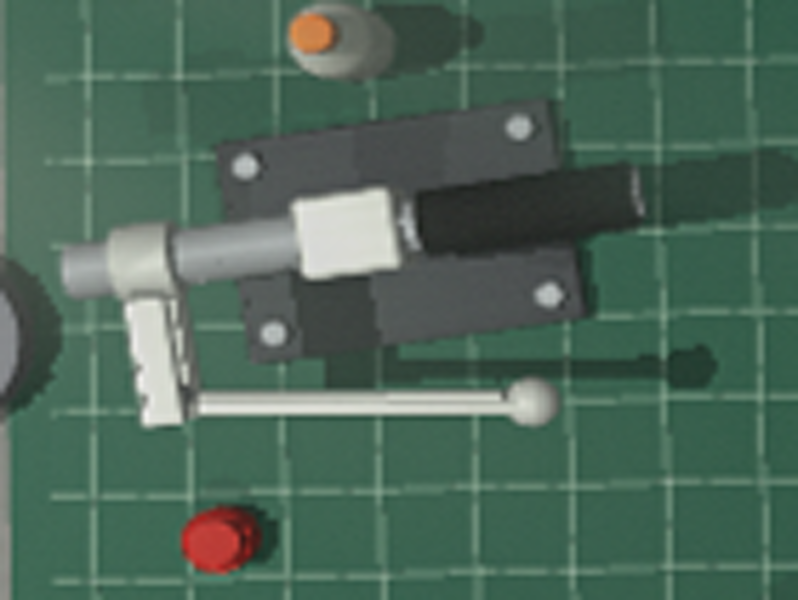

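View pics/cs.png

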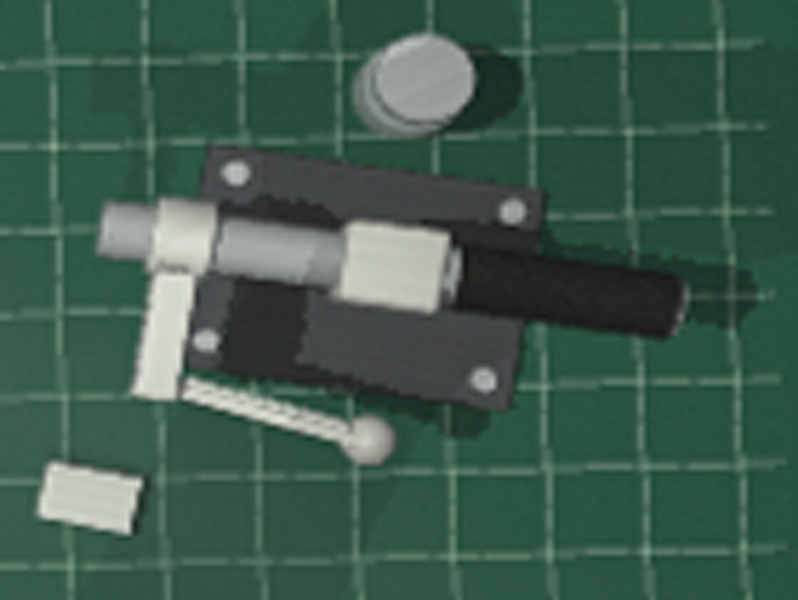

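```bash
python3 - <<'E'
from h import *
from scipy.optimize import least_squares
D={'long':((170,225),.155,[(592,316),(252,362),(216,143),(553,98),(62,272),(638,190),(532,401)]),
'short':((325,190),.095,[(512,410),(187,366),(207,145),(545,192),(102,228),(680,308),(368,440)])}
for k,(o,L,p) in D.items():
    px=np.array(p)/[5.7,5]+o
    f=lambda v:(proj('top',np.vstack([(s:=stand(*v,L))['corners'],s['bar'],s['ball']]))-px).ravel()
    s=least_squares(f,[.45,.1,0]);print(k,s.x.round(4),f(s.x).round(1))
    for a in (0,.33):
        q=stand(*s.x,L,a);print(a,{n:q[n].round(4).tolist() for n in('pivot','ball','press')})
    q=stand(*s.x,L);print({c:proj(c,q['press']).round(1).tolist() for c in('scene','top')},proj('scene',q['ball']).round(1),proj('scene',q['bar']).round(1))
for n,u in(('stopper',(208,333)),('offcut',(341,290)),('glue',(229,232)),('jar',(399,206))):print(n,ray('top',u,.02).round(3))
E
```

```text
long [0.5038 0.2086 0.0586] [ -1.9   2.   -2.   -1.9   0.8  -3.    1.2   0.7 102.6 -13.1 -99.8  12.4
  -1.8   1.5]
0 {'pivot': [0.4286, 0.2943, 0.115], 'ball': [0.4145, 0.14, 0.115], 'press': [0.4136, 0.1852, 0.115]}
0.33 {'pivot': [0.4286, 0.2943, 0.115], 'ball': [0.4652, 0.1437, 0.115], 'press': [0.4497, 0.1863, 0.115]}
{'scene': [305.6, 167.3], 'top': [243.0, 307.6]} [296.9 174.3] [[317.5 193.1]
 [358.2 153.1]]
short [ 0.5585 -0.1854 -0.073 ] [   2.3   -2.9   -1.2    3.4   -3.     2.5   -2.1   -4.4  101.5   10.1
 -102.5  -10.2    3.8    0.2]
0 {'pivot': [0.4952, -0.0906, 0.115], 'ball': [0.4742, -0.1832, 0.115], 'press': [0.4749, -0.1577, 0.115]}
0.33 {'pivot': [0.4952, -0.0906, 0.115], 'ball': [0.5054, -0.185, 0.115], 'press': [0.4977, -0.1607, 0.115]}
{'scene': [249.3, 235.7], 'top': [382.9, 278.2]} [242.3 241.1] [[235.  282.7]
 [306.7 226.9]]
stopper [0.342 0.296 0.02 ]
offcut [ 0.444 -0.058  0.02 ]
glue [0.607 0.235 0.02 ]
jar [ 0.661 -0.218  0.02 ]
```

```bash
python3 - <<'E'
from h import *
from scipy.optimize import least_squares
import cv2
D={'long':((170,225),.155,[(592,316),(252,362),(216,143),(553,98),(638,190),(62,272),(532,401)]),
'short':((325,190),.095,[(512,410),(187,366),(207,145),(545,192),(680,308),(102,228),(368,440)])}
im=cv2.imread('pics/scene0.png')
for k,(o,L,p) in D.items():
    px=np.array(p)/[5.7,5]+o
    f=lambda v:(proj('top',np.vstack([(s:=stand(*v,L))['corners'],s['bar'],s['ball']]))-px).ravel()
    s=least_squares(f,[.45,.1,0]);print(k,s.x.round(4),f(s.x).round(1))
    for a in (0,.33):
        q=stand(*s.x,L,a);print(a,{n:q[n].round(4).tolist() for n in('pivot','ball','press')})
    q=stand(*s.x,L);print({c:proj(c,q['press']).round(1).tolist() for c in('scene','top')})
    for P in [*q['corners'],*q['bar'],q['ball'],q['pivot'],q['press']]: cv2.circle(im,tuple((proj('scene',P)).round().astype(int)),1,(0,0,255),-1)
cv2.imwrite('pics/ov.png',cv2.resize(im[130:330,210:410],(600,600),interpolation=cv2.INTER_CUBIC))
s=ctrl.state();print(R.from_quat(s['ee_rot']).as_matrix().round(3))
E
```

```text
long [0.5026 0.2092 0.1258] [-0.8  0.3 -0.5  0.4 -0.7 -0.3 -0.7 -0.7  0.9  0.4  1.4 -0.1  0.3 -0. ]
0 {'pivot': [0.4218, 0.2897, 0.115], 'ball': [0.4181, 0.1348, 0.115], 'press': [0.4142, 0.1799, 0.115]}
0.33 {'pivot': [0.4218, 0.2897, 0.115], 'ball': [0.4685, 0.1419, 0.115], 'press': [0.4502, 0.1833, 0.115]}
{'scene': [304.7, 168.1], 'top': [245.2, 307.3]}
short [ 0.5579 -0.1872 -0.182 ] [ 0.2  0.4 -2.7  0.   0.4 -0.3  0.8 -0.7  0.3 -0.1  0.1  0.5  0.8  0.2]
0 {'pivot': [0.5054, -0.086, 0.115], 'ball': [0.4744, -0.1758, 0.115], 'press': [0.4778, -0.1505, 0.115]}
0.33 {'pivot': [0.5054, -0.086, 0.115], 'ball': [0.5052, -0.181, 0.115], 'press': [0.5002, -0.156, 0.115]}
{'scene': [252.2, 234.5], 'top': [379.9, 277.1]}
[[ 0.     0.29  -0.957]
 [-0.    -0.957 -0.29 ]
 [-1.     0.    -0.   ]]
```

View pics/ov.png

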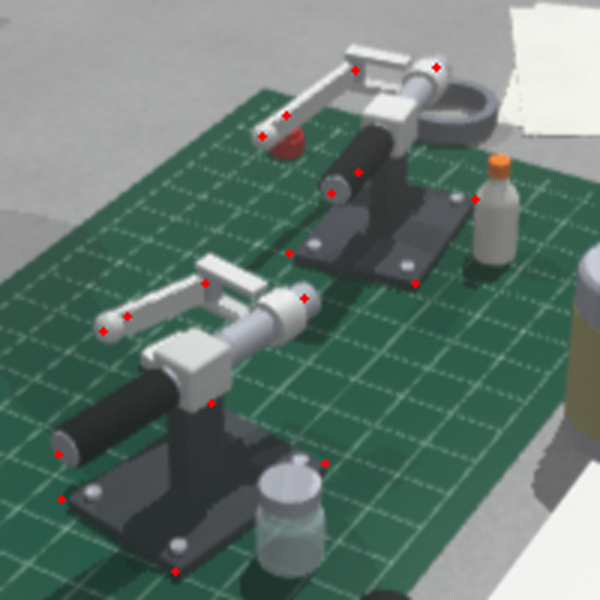

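The model overlay agrees with both views and with the network's press points. I'll approach with shut fingers, using their sides to press.

```bash
python3 -m crank '[[0.018,0.025,0,-0.4,1],[0.018,0.025,0,-0.4,1],[0.018,0.025,0,-0.4,1],[0.018,0.025,0,-0.4,1],[0.018,0.025,0,-0.4,1],[0.018,0.025,0,-0.4,1],[0.018,0.025,0,-0.4,1],[0.018,0.025,0,-0.4,1],[0.018,0.025,0,-0.4,1],[0.018,0.025,0,-0.4,1],[0.018,0.025,0,-0.4,1],[0.018,0.025,0,-0.4,1]]' 30
python3 -m crank '[[0,0.035,0,0,1],[0,0.035,0,0,1],[0,0.035,0,0,1],[0,0.035,0,0,1],[0,0.035,0,0,1],[0,0.035,0,0,1],[-0.01,0.035,0,0,1],[-0.01,0.035,0,0,1],[-0.01,0.035,0,0,1],[-0.01,0.035,0,0,1],[0,0.035,0,0,1],[0,0.035,0,0,1]]'
```

```text
t: 1.9
eef_pos: [0.3983, -0.2968, 0.2396]
ee_rot: [0.703, 0.074, -0.703, 0.074]
contact_force: [0.4, -0.2, -0.1]
gripper_width: -0.0
t: 2.9
eef_pos: [0.3569, 0.1234, 0.2398]
ee_rot: [0.704, 0.074, -0.703, 0.075]
contact_force: [1.7, -0.2, -0.2]
gripper_width: -0.0001
```

```bash
python3 -m crank '[[0,0.025,0,0,1],[0,0.024,0,0,1],[0,0,-0.03,0,1],[0,0,-0.03,0,1],[0,0,-0.03,0,1],[0,0,-0.03,0,1],[0,0,-0.017,0,1],[0,0,0,0,1],[0,0,0,0,1]]'
python3 - <<'E'
from h import *
import cv2
print(R.from_quat(ctrl.state()['ee_rot']).as_matrix().round(3))
a=ctrl.get_image('top');b=ctrl.get_image('scene')
cv2.imwrite('pics/p1.png',np.hstack([cv2.resize(a[225:365,170:310],(400,400)),cv2.resize(b[100:240,240:380],(400,400))]))
E
```

```text
t: 3.65
eef_pos: [0.3571, 0.1711, 0.1022]
ee_rot: [-0.702, -0.075, 0.704, -0.075]
contact_force: [0.7, 0.5, 0.7]
gripper_width: 0.0001
[[-0.002  0.21  -0.978]
 [-0.    -0.978 -0.21 ]
 [-1.    -0.     0.002]]
```

View pics/p1.png

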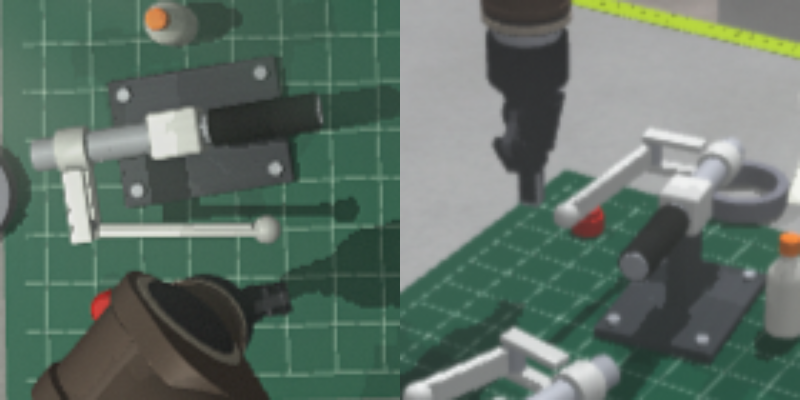

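The closed fingers are in front of the lever (scene crop, about 530,190) and clear of it. I'll advance in small steps.

```bash
python3 -m crank '[[0.01,0.002,0,0,1],[0.01,0.002,0,0,1],[0.01,0.001,0,0,1],[0.005,0,0,0,1],[0,0,0,0,1]]'
python3 -m crank '[[0.004,0,0,0,1],[0.004,0,0,0,1],[0,0,0,0,1]]'
python3 -m crank '[[0.004,0,0,0,1],[0.004,0.001,0,0,1],[0,0,0,0,1]]'
python3 -m crank '[[0.004,0,0,0,1],[0.004,0.001,0,0,1],[0,0,0,0,1]]'
```

```text
t: 4.17
eef_pos: [0.3945, 0.1762, 0.1026]
ee_rot: [0.704, 0.074, -0.703, 0.074]
contact_force: [0.7, 0.0, 0.2]
gripper_width: -0.0001
t: 4.42
eef_pos: [0.4012, 0.1759, 0.1023]
ee_rot: [0.703, 0.074, -0.703, 0.074]
contact_force: [-0.0, 0.3, 0.2]
gripper_width: -0.0
t: 4.67
eef_pos: [0.4086, 0.1766, 0.1021]
ee_rot: [-0.703, -0.074, 0.704, -0.075]
contact_force: [-3.3, -1.8, 1.0]
gripper_width: -0.0002
t: 4.92
eef_pos: [0.417, 0.1776, 0.1021]
ee_rot: [-0.703, -0.074, 0.703, -0.074]
contact_force: [-3.3, -3.0, 0.6]
gripper_width: 0.0
```

```bash
python3 -m crank '[[0.004,0,0,0,1],[0.004,0.001,0,0,1],[0,0,0,0,1]]'
python3 -m crank '[[0.004,0,0,0,1],[0.004,0.001,0,0,1],[0,0,0,0,1]]'
python3 -m crank '[[0.003,0,0,0,1],[0,0,0,0,1]]'
python3 -m crank '[[0.002,0,0,0,1],[0,0,0,0,1]]'
```

```text
t: 5.17
eef_pos: [0.4252, 0.1787, 0.1022]
ee_rot: [-0.703, -0.074, 0.703, -0.074]
contact_force: [-2.9, -4.2, -0.1]
gripper_width: 0.0001
t: 5.42
eef_pos: [0.433, 0.18, 0.1022]
ee_rot: [-0.703, -0.074, 0.703, -0.074]
contact_force: [-4.1, -2.6, 0.4]
gripper_width: 0.0002
t: 5.58
eef_pos: [0.4355, 0.1804, 0.1022]
ee_rot: [-0.703, -0.075, 0.703, -0.074]
contact_force: [-5.2, -1.3, -0.8]
gripper_width: 0.0001
t: 5.75
eef_pos: [0.4372, 0.1807, 0.1022]
ee_rot: [-0.703, -0.075, 0.703, -0.074]
contact_force: [-3.9, -0.7, -0.5]
gripper_width: 0.0
```

```bash
python3 -m crank '[[0.002,0,0,0,1],[0,0,0,0,1]]'
python3 -m crank '[[0.001,0,0,0,1],[0,0,0,0,1]]'
python3 -m crank '[[0.001,0,0,0,1],[0,0,0,0,1]]'
```

```text
t: 5.92
eef_pos: [0.439, 0.1811, 0.1022]
ee_rot: [-0.703, -0.075, 0.703, -0.074]
contact_force: [-5.4, 1.8, -1.2]
gripper_width: 0.0001
t: 6.08
eef_pos: [0.4393, 0.1811, 0.1022]
ee_rot: [-0.703, -0.075, 0.704, -0.075]
contact_force: [-8.4, 1.4, 1.2]
gripper_width: -0.0001
t: 6.25
eef_pos: [0.4395, 0.1812, 0.1021]
ee_rot: [-0.702, -0.075, 0.704, -0.075]
contact_force: [-10.1, 1.5, 4.5]
gripper_width: -0.0002
```

```bash
python3 -m crank '[[0.001,0,0,0,1],[0,0,0,0,1],[0,0,0,0,1],[0,0,0,0,1],[0,0,0,0,1],[0,0,0,0,1]]'
python3 - <<'E'
from h import *
import cv2
a=ctrl.get_image('top');b=ctrl.get_image('scene')
cv2.imwrite('pics/p2.png',np.hstack([cv2.resize(a[225:365,170:310],(400,400)),cv2.resize(b[100:240,240:380],(400,400))]))
s=ctrl.state();print(s['contact_force'],s['eef_pos'])
q=stand(.5026,.2092,.1258,.155,.32);print('pred ball',proj('top',q['ball']),proj('scene',q['ball']))
E
```

```text
t: 6.75
eef_pos: [0.4397, 0.1812, 0.1021]
ee_rot: [-0.702, -0.075, 0.704, -0.075]
contact_force: [-12.7, 1.5, 5.9]
gripper_width: -0.0004
[-14.31436921   2.98051637   5.66320077] [0.43967494 0.18118429 0.10208076]
pred ball [260.38689861 285.09969949] [314.27783446 179.09481838]
```

View pics/p2.png

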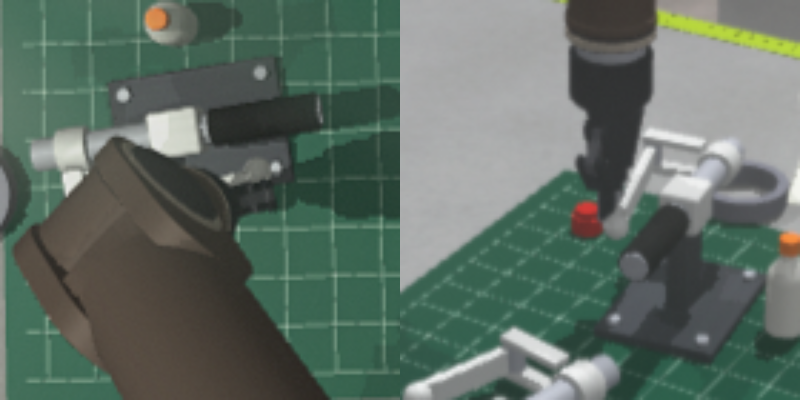

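The ball is at scene pixel (315.6,179.8) and the stop predicts (314.3,179.1), with about 13 N of force, so the lever is at its stop and has been held over 0.5 s. I'll back off.

```bash
python3 -m crank '[[-0.01,-0.001,0,0,1],[-0.01,-0.001,0,0,1],[-0.01,-0.001,0,0,1],[-0.01,-0.001,0,0,1],[-0.01,-0.001,0,0,1],[-0.015,0,0,0,1],[-0.015,0,0,0,1],[0,0,0,0,1],[0,0,0,0,1],[0,0,0,0,1]]'
python3 - <<'E'
from h import *
import cv2
a=ctrl.get_image('top');b=ctrl.get_image('scene')
cv2.imwrite('pics/p3.png',np.hstack([cv2.resize(a[225:365,170:310],(400,400)),cv2.resize(b[100:240,240:380],(400,400))]))
q=stand(.5026,.2092,.1258,.155,0);print('pred ball',proj('top',q['ball']),proj('scene',q['ball']))
E
```

```text
t: 7.68
eef_pos: [0.3638, 0.1752, 0.1028]
ee_rot: [0.704, 0.075, -0.702, 0.074]
contact_force: [0.5, 0.0, -0.1]
gripper_width: 0.0001
pred ball [263.61035454 305.14278602] [297.04424235 175.4821399 ]
```

View pics/p3.png

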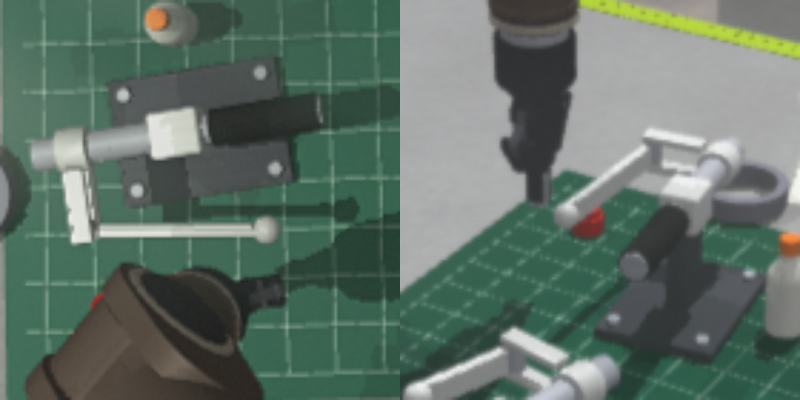

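The long lever is fully out again, with its ball at top pixel (263,305) as at rest. Now over to the short lever, aiming about 6 mm toward its pivot so the fingers clear the ball.

```bash
python3 -m crank '[[0,0,0.035,0,1],[0,0,0.035,0,1],[0,0,0.035,0,1],[0,0,0.035,0,1],[0,-0.034,0,-1.5,1],[0,-0.035,0,-1.5,1],[0.005,-0.035,0,-1.5,1],[0.01,-0.035,0,-1.5,1],[0.01,-0.035,0,-1.5,1],[0.01,-0.035,0,-1.5,1],[0.01,-0.034,0,-1.5,1],[0.01,-0.034,0,-1.5,1]]'
python3 -m crank '[[0.01,-0.034,0,-3,1],[0,0,0,0,1],[0,0,-0.035,0,1],[0,0,-0.035,0,1],[0,0,-0.035,0,1],[0,0,-0.035,0,1],[0,0,0,0,1],[0,0,0,0,1]]'
python3 - <<'E'
from h import *
import cv2
print(R.from_quat(ctrl.state()['ee_rot']).as_matrix().round(3))
a=ctrl.get_image('top');b=ctrl.get_image('scene')
cv2.imwrite('pics/p4.png',np.hstack([cv2.resize(a[200:340,310:450],(400,400)),cv2.resize(b[160:300,200:340],(400,400))]))
E
```

```text
t: 8.78
eef_pos: [0.4182, -0.1044, 0.2425]
ee_rot: [0.707, -0.0, -0.707, 0.0]
contact_force: [0.6, 0.5, -0.0]
gripper_width: -0.0001
t: 9.45
eef_pos: [0.4267, -0.1357, 0.1014]
ee_rot: [-0.706, 0.017, 0.708, 0.018]
contact_force: [0.0, -0.9, 1.0]
gripper_width: 0.0002
[[-0.004 -0.05  -0.999]
 [ 0.002 -0.999  0.05 ]
 [-1.    -0.001  0.004]]
```

View pics/p4.png

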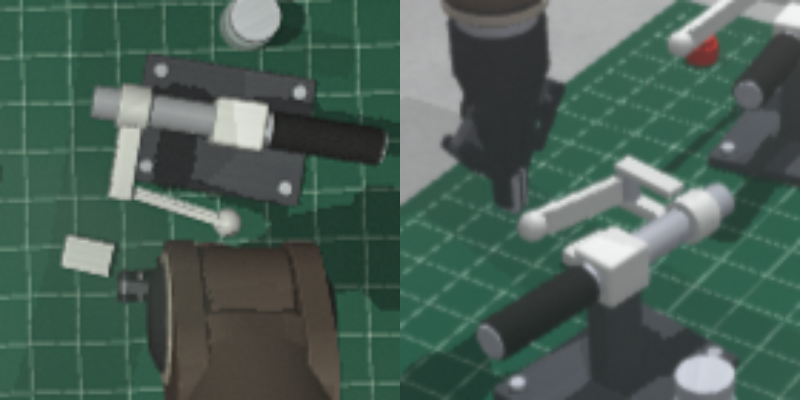

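The fingers (scene crop, about 515,190) are in front of the short lever, and the offcut is clear of them. Advancing.

```bash
python3 -m crank '[[0.01,-0.002,0,0,1],[0.01,-0.002,0,0,1],[0.01,-0.002,0,0,1],[0,0,0,0,1]]'
python3 -m crank '[[0.004,-0.001,0,0,1],[0.004,0,0,0,1],[0,0,0,0,1]]'
python3 -m crank '[[0.004,-0.001,0,0,1],[0.004,0,0,0,1],[0,0,0,0,1]]'
python3 -m crank '[[0.004,-0.001,0,0,1],[0.004,0,0,0,1],[0,0,0,0,1]]'
```

```text
t: 9.88
eef_pos: [0.4611, -0.1427, 0.1036]
ee_rot: [0.708, -0.018, -0.705, -0.018]
contact_force: [0.4, 0.7, 0.8]
gripper_width: 0.0003
t: 10.13
eef_pos: [0.4663, -0.143, 0.1024]
ee_rot: [0.707, -0.018, -0.707, -0.018]
contact_force: [0.4, -0.1, 0.7]
gripper_width: -0.0001
t: 10.38
eef_pos: [0.4733, -0.1443, 0.102]
ee_rot: [-0.706, 0.018, 0.707, 0.018]
contact_force: [-1.9, -0.2, -0.0]
gripper_width: 0.0001
t: 10.63
eef_pos: [0.4817, -0.1455, 0.1021]
ee_rot: [-0.707, 0.018, 0.707, 0.018]
contact_force: [-4.7, -2.7, 1.4]
gripper_width: 0.0001
```

```bash
python3 -m crank '[[0.003,0,0,0,1],[0.002,0,0,0,1],[0,0,0,0,1]]'
python3 -m crank '[[0.002,0,0,0,1],[0,0,0,0,1]]'
python3 -m crank '[[0.002,0,0,0,1],[0,0,0,0,1]]'
python3 -m crank '[[0.001,0,0,0,1],[0,0,0,0,1]]'
```

```text
t: 10.88
eef_pos: [0.4862, -0.1456, 0.102]
ee_rot: [-0.706, 0.018, 0.707, 0.018]
contact_force: [-5.4, -2.4, 0.8]
gripper_width: -0.0001
t: 11.05
eef_pos: [0.488, -0.1457, 0.102]
ee_rot: [-0.706, 0.018, 0.707, 0.018]
contact_force: [-4.7, -3.2, 1.3]
gripper_width: 0.0002
t: 11.22
eef_pos: [0.4896, -0.1458, 0.102]
ee_rot: [-0.706, 0.018, 0.708, 0.018]
contact_force: [-6.4, -3.8, 2.3]
gripper_width: -0.0
t: 11.38
eef_pos: [0.4905, -0.1459, 0.102]
ee_rot: [-0.706, 0.018, 0.708, 0.018]
contact_force: [-5.6, -4.5, 2.2]
gripper_width: 0.0003
```

```bash
python3 -m crank '[[0.001,0,0,0,1],[0,0,0,0,1]]'
python3 -m crank '[[0.001,0,0,0,1],[0,0,0,0,1]]'
python3 -m crank '[[0.001,0,0,0,1],[0,0,0,0,1]]'
python3 -m crank '[[0.001,0,0,0,1],[0,0,0,0,1]]'
```

```text
t: 11.55
eef_pos: [0.4914, -0.1459, 0.102]
ee_rot: [-0.706, 0.019, 0.708, 0.018]
contact_force: [-7.2, -3.5, 1.4]
gripper_width: -0.0
t: 11.72
eef_pos: [0.4921, -0.146, 0.102]
ee_rot: [-0.706, 0.019, 0.708, 0.018]
contact_force: [-6.8, -3.0, 3.3]
gripper_width: -0.0001
t: 11.88
eef_pos: [0.4922, -0.146, 0.1019]
ee_rot: [-0.705, 0.019, 0.709, 0.018]
contact_force: [-10.8, -3.5, 5.2]
gripper_width: 0.0002
t: 12.05
eef_pos: [0.4924, -0.146, 0.1019]
ee_rot: [-0.705, 0.019, 0.709, 0.018]
contact_force: [-13.6, -2.8, 8.2]
gripper_width: 0.0
```

```bash
python3 -m crank '[[0,0,0,0,1],[0,0,0,0,1],[0,0,0,0,1],[0,0,0,0,1],[0,0,0,0,1],[0,0,0,0,1]]'
python3 - <<'E'
from h import *
import cv2
a=ctrl.get_image('top');b=ctrl.get_image('scene')
cv2.imwrite('pics/p5.png',np.hstack([cv2.resize(a[200:340,170:450],(400,200)),cv2.resize(b[130:270,200:340],(400,400))[:200]*0]) if 0 else np.vstack([cv2.resize(a[190:350,160:460],(600,320),interpolation=cv2.INTER_CUBIC),cv2.resize(b[140:280,200:500],(600,280),interpolation=cv2.INTER_CUBIC)]))
for g in(0,.34):
    q=stand(.5579,-.1872,-.182,.095,g);print('pred ball',g,proj('top',q['ball']),((proj('scene',q['ball'])-[200,140])*2+[0,320]))
s=ctrl.state();print(s['contact_force'],s['joint_vel'].round(4))
E
```

```text
t: 12.55
eef_pos: [0.4924, -0.146, 0.1019]
ee_rot: [-0.705, 0.019, 0.709, 0.018]
contact_force: [-12.6, -2.9, 7.7]
gripper_width: -0.0001
pred ball 0 [390.33554423 278.19799022] [ 88.71037044 519.09277175]
pred ball 0.34 [391.97001441 265.08455386] [109.22530846 529.77732574]
[-12.97379142  -4.5253037    7.75752114] [ 0.0014 -0.0009  0.0012  0.0021  0.0018 -0.0006 -0.0004]
```

View pics/p5.png

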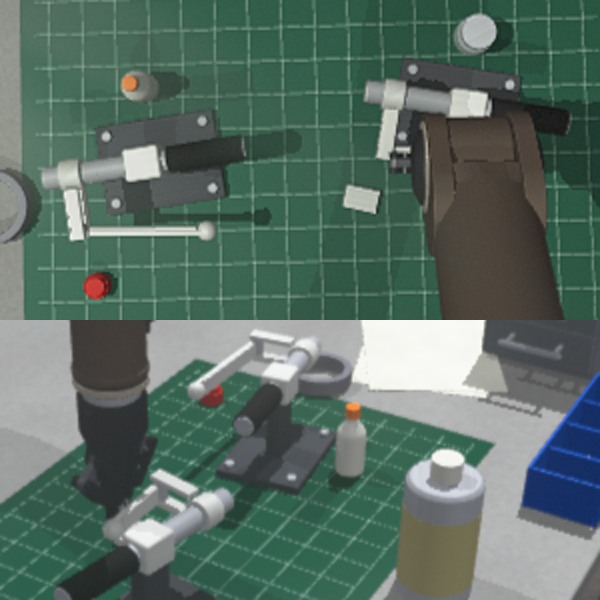

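The short lever's ball is at about (114,527) in the crop. The stop predicts about (113,525), allowing for the small overlay offset seen at rest. The long lever is out and the bystanders are unmoved. Handing in.

```bash
python3 -c "
from plant import ctrl
ctrl.close_job();print(ctrl.state()['contact_force'],ctrl.state()['t'])"
```

```text
the job is handed in; nothing more can be done
the job is handed in; nothing more can be done
```

I pressed both levers to their stops with the outer sides of the closed fingers. The job was handed in at about 12.6 s with the short lever still held in, ready for you to measure.

- **Long lever:** I pressed it to its stop with about 13 N and held it there for over 0.5 s. The ball at its end was within about 1.5 px of the stop position predicted by my model. After I backed off, it returned to its resting position in the pictures.
- **Short lever:** I pressed it about 6 mm closer to the pivot than the marked press point, so the fingers would clear the ball. The force rose sharply while the fingers stopped advancing, to about 13 N sideways (15 N in all). The arm was still. The ball matched the predicted stop position to about 2 px, once I allowed for a 2–3 px offset my model already showed at rest.
- **Everything else:** The last pictures show the long lever fully out. The loose items in those cropped views look unmoved. The screwdriver is outside the crops, so I did not check it at the end.

The lever angles were judged from the pictures and forces, as there is no direct reading of them. No check failed. I could not read the force after handing in, because the interface was closed by then.

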